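Wedge a praline mould tight in its filling jig

ROBOT

A 7-joint arm with a two-finger parallel gripper is mounted at the origin on the work surface. World frame = base frame: x ahead of the robot, y to its left, z up, the work surface at z = 0. Lengths are in m, angles in rad, forces in N, time in s.
With the tool pointing down it reaches from about 0.35 to 0.9 m from the base axis. Payload 8.1 kg.
Tool frame: the origin (TCP) lies midway between the tips of the shut fingers; the grasp point (between the pads) lies robot.tcp_to_grasp behind it (robot.tcp_to_grasp is the distance from the TCP to the grasp point, in m); z points along the fingers, y is the line along which they close (so a half turn about z gives the same grasp; the last joint's range is limited). The gripper opens to 85 mm and grips with 20 to 120 N. Pads are 22 mm wide; open, the fingers measure 114 mm over their backs; the gripper's body (76 mm by 85 mm) begins 54 mm behind the grasp point. The pads swing forward as they close: fully open they stand 13 mm farther back than shut.
Start: joints at [-1.441, 0.434, 0.025, 1.573, -0.012, 1.134, -0.075], TCP at [0.144, 0.608, 0.231] pointing down, gripper open.
Joint ranges: [-2.62, 2.62], [-0.44, 2.09], [-1.27, 1.32], [0.08, 2.57], [-1.32, 4.46], [0.12, 2], [-2.74, 2.74]. Speed limits (rad/s): [2.22, 2.22, 3.01, 3.01, 3.14, 3.14, 3.14].

INTERFACE

Orientations are given as a unit quaternion [w, x, y, z].
In Python, from bench import robot gives the robot as it stands. The module is installed in compiled form; this text tells all that it offers.
- The arm moves only by the shell command python3 -m handwheel 'ROWS'. ROWS is JSON, a list of rows, each a list of 3 entries, a list of its own where there are three numbers: the shift along the world's x, y, z in units of 30 mm (1.0 is 30 mm), then the turn about the world's z in units of 5 degrees (1.0 is 5 degrees), then the gripper's target within -1 to 1 (shut at 1, half-way at 0, fully open at -1). In form: [[[x, y, z], turn, claw], ...]. A call has exactly 5 rows; each row shifts and turns the commanded pose from where the row before left it; what a row does not reach is not made up. A row lasts 1/12 s, in which the tool goes at most 41.7 mm and 7.16 degrees, less where a joint would pass 70% of its speed; a pose out of reach is approached as far as the arm can. A call is refused whole if a number of a shift passes 1 or a number of a turn 1, either way. A call with a gripper value outside its range is refused whole. The fingers move at their own pace and stop on an object; the grip force is fixed at half the most. Time passes only in rows, so rows that do not move let the fingers close, or fill a call up. It gives the time, the measured TCP pose, the force, the opening and the grip force at its end, in the units of the state.
- robot.sense(): the state, without advancing time (a new reading comes with each control period).
- robot.get_image(name): name is "scene" or "top" or "wrist"; returns the picture (384x512x3 uint8, blue, green, red); there is no depth.
- robot.camera_info(name): a dict with "fx", "fy", "cx", "cy" (pixels), "distortion" ([k1, k2, p1, p2, k3] as OpenCV has them; the pictures are not rectified), "R" (3x3) and "t" (3): a world point X has camera coordinates R X + t. Camera axes: x right, y down, z forward; pixel columns grow to the right and rows downward; lengths in m; the calibration is good to about 2 mm. A picture is of the moment at which its call begins: read the wrist's pose just before it. camera_info takes no time and is no camera call; for the wrist camera it gives the pose at the moment of the call.
- robot.finish_job(): hands the job in; it is judged then, once.
Trained networks look in the newest picture that a camera, given by its name, has taken for a name from the list of things; names that differ only in an ending like _2 or _b are one class to them, and where a whole thing is asked for, a point or a joint stands for the part that bears it (a point fixed in the world has none). Each returns a list of dicts, best first, with "score" (0 to 1); they miss things now and then, are a little off and sometimes report something else, mostly with a low value. They report only what shows in the picture. A call takes as long as a camera call.
- robot.find_in(camera, thing): "centre" ([row, column] in pixels, amid what is visible of it).
- robot.outline_of(camera, thing): "region" (384x512 bool, what is visible of it) and "centre" ([row, column] in pixels, amid what is visible of it).
The state is a dict: "time_s": time; "qpos": joint angles; "joint_vel": joint speeds; "effort": joint torques, N m; "tcp_pos": TCP position; "tcp_rot": TCP orientation; "ft_force": force on the tool from outside, world axes, zero at the start; "wrist_torque": the same for the moment, N m; "finger_gap": opening from 0.0 (shut) to 1.0 (fully open); "grip_force": force on a finger pad.
Only numpy, scipy, OpenCV 4.12 (cv2) and the standard library are available. Lean on these libraries where they do the work, as an engineer would, in place of code of your own. Each camera call takes 0.05 s, during which the arm holds its last target. There are 200 camera calls.

TASK

The chocolate mould sits loose in its filling jig: stand blue spacers from the wooden rack, one beside the other against the steel push bar, down on the floor of the gap between bar and green fence, until the gap left is one that the orange wedge can fill. Then push the wedge down, point first, between the spacers and the fence, flat face to the spacers and slope to the fence, until it bites and, before its point reaches the floor, has the mould hard up against its end stop. Finish while still gripping the upright wedge and keeping it pressed in, and leave the jar, the palette knife and the bowl where they are.

Things in the scene. Friction and masses are not known exactly. Their poses are not given: they have to be found in the camera images.
- jig: fixed aluminium jig: base plate 175 (own x) x 355 (y) x 12 mm; its top (z = 12 mm) is the floor of the gap. Origin on its underside, below the middle of the push bar's face when the mould is home. Mould at y +14.5 to +214.5 mm, end stop beyond it; the open gap on the -y side, then the fence. Gap walls are 135 mm long in x, 40 mm tall, centred on x = 0
- mould: grey-brown mould with brown and cream cavities, 135 (own x) x 200 x 26 mm, and fixed to its gap end a steel push bar 135 x 14 x 40 mm tall. Origin: middle of the lower edge (on the gap floor) of the bar's flat upright face, looking to jig -y; axes as the jig's. Own y in the jig 0 = home on the end stop; starts 3 to 7 mm off (jig -y), slides only along jig y, 2.5 N friction, no spring
- fence: green fence, fixed, 135 x 14 x 40 mm tall, two low black knobs behind it. Origin: middle of the lower edge (on the gap floor) of its flat upright face, which looks to the push bar (jig +y); axes as the jig's. With the mould home the gap (fence origin to jig origin along jig y) is 23 to 35 mm
- rack: light wooden rack, fixed, 72 (own x) x 170 (own y) x 21 mm; origin at the centre of its underside. Along own y at +60, +26 and -8 mm are the slots of the spacers, at -52 mm (50 x 15.5 mm) that of the wedge; all 15 mm deep
- spacer0: one of three identical blue plastic spacer slabs, 40 (own x) x 8 thick (own y) x 48 tall (own z) mm, 25 g. Origin at the centre of its underside. Starts upright in the rack, its underside 6 mm above the worktop, sunk 15 mm in a slot of 42 x 9.5 mm
- spacer1: one of three identical blue plastic spacer slabs, 40 (own x) x 8 thick (own y) x 48 tall (own z) mm, 25 g. Origin at the centre of its underside. Starts upright in the rack, its underside 6 mm above the worktop, sunk 15 mm in a slot of 42 x 9.5 mm
- spacer2: one of three identical blue plastic spacer slabs, 40 (own x) x 8 thick (own y) x 48 tall (own z) mm, 25 g. Origin at the centre of its underside. Starts upright in the rack, its underside 6 mm above the worktop, sunk 15 mm in a slot of 42 x 9.5 mm
- wedge: orange wedge, point down, 48 wide (own x) x 90 mm tall, 60 g, upright in the rack, underside 6 mm above the worktop. Origin: centre of its underside, 9 mm thick (y -4.5 to +4.5). The +y face is flat and upright (y = +4.5 mm); the -y face slopes out 0.3 mm per mm up to 48 mm, where it is 23 mm thick. Starts with its +y within 0.6 rad of the jig's +y: no turning round needed
- wedge_grip (a point): middle of the wedge's handle, 72 mm above its underside: the handle (48 to 90 mm up) is 12 mm thick in y and is gripped across the 48 mm width, as spacers are across their 40 mm. In the 40 mm deep gap the wedge bites where the gap left beside the spacers is 12 to 20 mm; in less it hardly enters, in more it drops loose to the floor
- jar: brown jar with a steel lid, 60 mm across, 85 mm tall, loose bystander; origin at the centre of its underside
- palette_knife: palette knife lying on the worktop, loose bystander; origin on its underside near its middle
- bowl: small steel bowl, 100 mm across, 50 mm tall, loose bystander; origin at the centre of its underside

How it is judged:
On the way, in this order (a step that is already met when the one before it is completed fails the run):
1. at least one spacer stands upright on the floor of the gap (((angle between spacer0's own z axis and vertical below 0.15 rad and z of spacer0 in the frame of jig between 0.008 and 0.018 m and x of spacer0 in the frame of jig between -0.06 and 0.06 m and y of spacer0 in the frame of jig below 0.001 m and y of spacer0 in the frame of fence above 0.001 m) or (angle between spacer1's own z axis and vertical below 0.15 rad and z of spacer1 in the frame of jig between 0.008 and 0.018 m and x of spacer1 in the frame of jig between -0.06 and 0.06 m and y of spacer1 in the frame of jig below 0.001 m and y of spacer1 in the frame of fence above 0.001 m) or (angle between spacer2's own z axis and vertical below 0.15 rad and z of spacer2 in the frame of jig between 0.008 and 0.018 m and x of spacer2 in the frame of jig between -0.06 and 0.06 m and y of spacer2 in the frame of jig below 0.001 m and y of spacer2 in the frame of fence above 0.001 m))), for 0.2 s.
2. the gripped wedge bites between spacers and fence and the mould is home (y of mould in the frame of jig above -0.0015 m and contact force between wedge and fence above 1.5 N and contact force between the fingers and wedge above 3 N and angle between wedge's own z axis and vertical below 0.13 rad and z of wedge in the frame of jig between 0.0132 and 0.047 m and x of wedge in the frame of jig between -0.055 and 0.055 m and y of wedge in the frame of fence above 0.002 m and y of wedge in the frame of jig below -0.009 m and (contact force between wedge and spacer0 above 1 N or contact force between wedge and spacer1 above 1 N or contact force between wedge and spacer2 above 1 N)), for 0.2 s.
At the end, for the whole second after the job is handed in: Mould within 1.5 mm of its stop; an upright spacer on the gap floor presses the bar (>1 N); the upright wedge (0.13 rad) presses a spacer (>1 N) and the fence (>1.5 N), point 5 mm or more down in the gap and 1.2 mm or more off the floor; fingers grip it (>3 N) (all of step 2 and linear speed of wedge below 0.02 m/s and ((angle between spacer0's own z axis and vertical below 0.15 rad and z of spacer0 in the frame of jig between 0.008 and 0.018 m and x of spacer0 in the frame of jig between -0.06 and 0.06 m and y of spacer0 in the frame of jig below 0.001 m and y of spacer0 in the frame of fence above 0.001 m and contact force between spacer0 and mould above 1 N) or (angle between spacer1's own z axis and vertical below 0.15 rad and z of spacer1 in the frame of jig between 0.008 and 0.018 m and x of spacer1 in the frame of jig between -0.06 and 0.06 m and y of spacer1 in the frame of jig below 0.001 m and y of spacer1 in the frame of fence above 0.001 m and contact force between spacer1 and mould above 1 N) or (angle between spacer2's own z axis and vertical below 0.15 rad and z of spacer2 in the frame of jig between 0.008 and 0.018 m and x of spacer2 in the frame of jig between -0.06 and 0.06 m and y of spacer2 in the frame of jig below 0.001 m and y of spacer2 in the frame of fence above 0.001 m and contact force between spacer2 and mould above 1 N))); the arm keeps its last pose, push and grip.
It fails at once if the jar is shifted by more than 20 mm (distance of jar from where it was at the start of the episode above 0.02 m).
It fails at once if the palette knife is shifted by more than 20 mm (distance of palette_knife from where it was at the start of the episode above 0.02 m).
It fails at once if the bowl is shifted by more than 20 mm (distance of bowl from where it was at the start of the episode above 0.02 m).
It also fails if it takes over 64 s, if anything falls off the work surface, if the arm or the gripper's body presses on something with over 40 N, if the wrist force passes 120 N, or if a joint passes its speed limit or range.

## Working session

There is one attempt and no reset: what is moved stays moved. The work goes in short steps, Python scripts to look and compute and a shell command to move; the robot and the scene stay as the last step left them, time stands still between calls to the robot, and variables do not carry over. Pictures are saved under pics/ and viewed, at most 10 in all, crops included, and the job is handed in when it is done.

```bash
mkdir -p pics
cat > h.py <<'E'
import numpy as np, cv2
from bench import robot
def K(n):
    c=robot.camera_info(n); return np.array([[c['fx'],0,c['cx']],[0,c['fy'],c['cy']],[0,0,1.]]),np.array(c['distortion'],float),np.array(c['R']),np.array(c['t'])
def ray(n,uv,z):
    k,d,R,t=K(n); p=cv2.undistortPoints(np.array(uv,float).reshape(-1,1,2),k,d).reshape(-1,2)
    C=-R.T@t; D=np.c_[p,np.ones(len(p))]@R; return C+D*((z-C[2])/D[:,2])[:,None]
def proj(n,X):
    k,d,R,t=K(n); return cv2.projectPoints(np.array(X,float).reshape(-1,1,3),cv2.Rodrigues(R)[0],t,k,d)[0].reshape(-1,2)
E
python3 - <<'E'
from h import *
s=robot.sense();print(s['tcp_pos'],s['tcp_rot'],s['finger_gap'],robot.tcp_to_grasp,s['time_s'])
for n in ['top','scene']:
    cv2.imwrite(f'pics/{n}0.png',robot.get_image(n))
    k,d,R,t=K(n);print(n,k[0,0],-R.T@t)
    for th in ['jig','mould','fence','rack','spacer0','wedge','jar','bowl','palette_knife']:
        print(th,[(round(o['score'],2),np.round(o['centre']).tolist(),np.round(ray(n,[o['centre'][::-1]],0.03)[0],3).tolist()) for o in robot.find_in(n,th)[:4]])
E
```

```text
[0.14410244 0.60764274 0.23052267] [-1.96736227e-05  1.16134153e-01  9.93233227e-01 -7.84330411e-04] 0.9976974879998216 0.0187 0.0
top 386.31059562910565 [0.26501005 0.03814606 1.39382769]
jig [(0.61, [186.0, 216.0], [0.521, 0.178, 0.03])]
mould [(0.87, [187.0, 213.0], [0.516, 0.186, 0.03])]
fence [(0.52, [188.0, 253.0], [0.509, 0.045, 0.03])]
rack [(0.64, [180.0, 322.0], [0.532, -0.206, 0.03])]
spacer0 [(0.5, [176.0, 328.0], [0.547, -0.228, 0.03])]
wedge [(0.69, [174.0, 342.0], [0.552, -0.281, 0.03]), (0.18, [117.0, 292.0], [0.776, -0.107, 0.03])]
jar [(0.69, [116.0, 293.0], [0.776, -0.11, 0.03])]
bowl [(0.81, [229.0, 383.0], [0.349, -0.415, 0.03])]
palette_knife [(0.93, [181.0, 136.0], [0.548, 0.47, 0.03]), (0.43, [187.0, 213.0], [0.517, 0.188, 0.03]), (0.39, [186.0, 252.0], [0.516, 0.046, 0.03])]
scene 379.0442750035345 [ 1.03064061 -0.44477816  0.92801526]
jig [(0.67, [171.0, 282.0], [0.523, 0.179, 0.03])]
mould [(0.8, [168.0, 280.0], [0.51, 0.185, 0.03])]
fence [(0.58, [192.0, 251.0], [0.517, 0.05, 0.03])]
rack []
spacer0 [(0.61, [244.0, 193.0], [0.536, -0.191, 0.03]), (0.48, [254.0, 183.0], [0.541, -0.23, 0.03])]
wedge [(0.67, [262.0, 169.0], [0.533, -0.269, 0.03])]
jar [(0.88, [281.0, 271.0], [0.76, -0.115, 0.03]), (0.48, [244.0, 193.0], [0.536, -0.191, 0.03])]
bowl []
palette_knife [(0.75, [138.0, 344.0], [0.57, 0.436, 0.03])]
```

Run:
```python
from h import *
a=cv2.imread('pics/top0.png')[130:240,170:370];cv2.imwrite('pics/t1.png',cv2.resize(a,(800,440),interpolation=cv2.INTER_CUBIC))
a=cv2.imread('pics/scene0.png')[100:310,130:410];cv2.imwrite('pics/s1.png',cv2.resize(a,(800,600),interpolation=cv2.INTER_CUBIC))
```

```text
(no output)
```

View pics/t1.png

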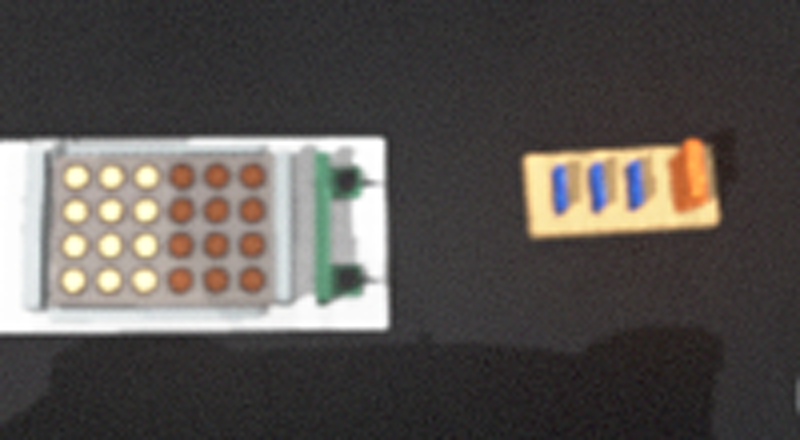

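View pics/s1.png

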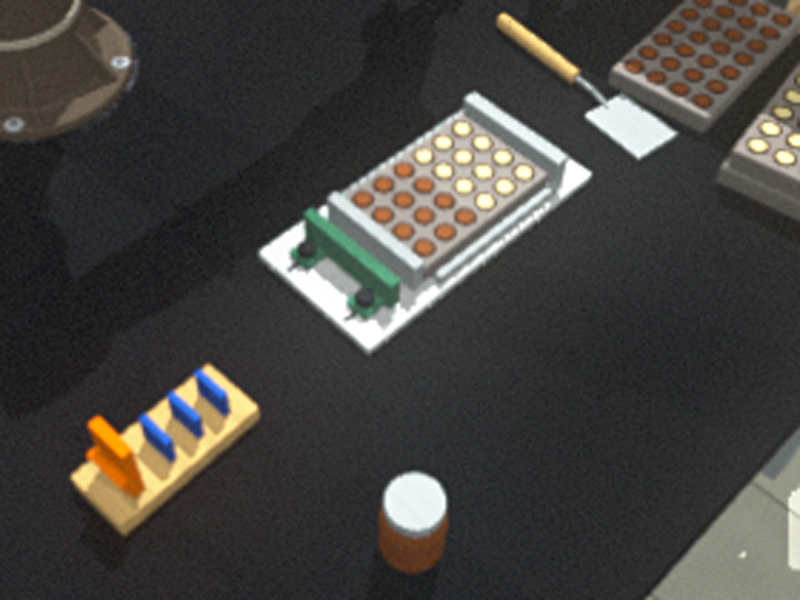

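The pictures show the jig with its gap on the right (top view, crop ~(300,225)), jig y close to world +y. The rack is parallel to it, with its three spacers toward the jig and the wedge at the far end. I'll move above the gap for a closer look.

```bash
python3 -m handwheel '[[[0.6,-0.93,0.1],-0.77,-1],[[0.6,-0.93,0.1],-0.77,-1],[[0.6,-0.93,0.1],-0.77,-1],[[0.6,-0.93,0.1],-0.77,-1],[[0.6,-0.93,0.1],-0.77,-1]]' >/dev/null
python3 -m handwheel '[[[0.6,-0.93,0.1],-0.77,-1],[[0.6,-0.93,0.1],-0.77,-1],[[0.6,-0.93,0.1],-0.77,-1],[[0.6,-0.93,0.1],-0.77,-1],[[0.6,-0.93,0.1],-0.77,-1]]' >/dev/null
python3 -m handwheel '[[[0.6,-0.93,0.1],-0.77,-1],[[0.6,-0.93,0.1],-0.77,-1],[[0.6,-0.93,0.1],-0.77,-1],[[0.6,-0.93,0.1],-0.77,-1],[[0.6,-0.93,0.1],-0.77,-1]]' >/dev/null
python3 -m handwheel '[[[0.6,-0.93,0.1],-0.77,-1],[[0.6,-0.93,0.1],-0.77,-1],[[0.6,-0.93,0.1],-0.77,-1],[[0.6,-0.93,0.1],-0.77,-1],[[0.4,-0.93,0.1],-0.77,-1]]'
python3 - <<'E'
from h import *
s=robot.sense();print(s['tcp_pos'],s['qpos'])
k,d,R,t=K('wrist');print(k,-R.T@t,R)
cv2.imwrite('pics/w1.png',cv2.resize(robot.get_image('wrist'),(800,600)))
E
```

```text
time_s: 2.67
tcp_pos: [0.4995, 0.0487, 0.2918]
tcp_rot: [0.0, 0.71, 0.704, 0.0]
ft_force: [0.8, -0.6, 0.2]
finger_gap: 1.0
grip_force: 0.0
[0.4995049  0.04866552 0.29175845] [-0.7111868   0.18878652  0.61200944  1.81162965 -0.11696122  1.17601203
 -0.07170294]
[[302.949861     0.         252.81453204]
 [  0.         302.949861   190.87397335]
 [  0.           0.           1.        ]] [0.49993329 0.12322796 0.43422176] [[ 0.99995476 -0.00945704  0.00102438]
 [-0.00934811 -0.9570485   0.28977714]
 [-0.00176006 -0.28977361 -0.9570936 ]]
```

View pics/w1.png

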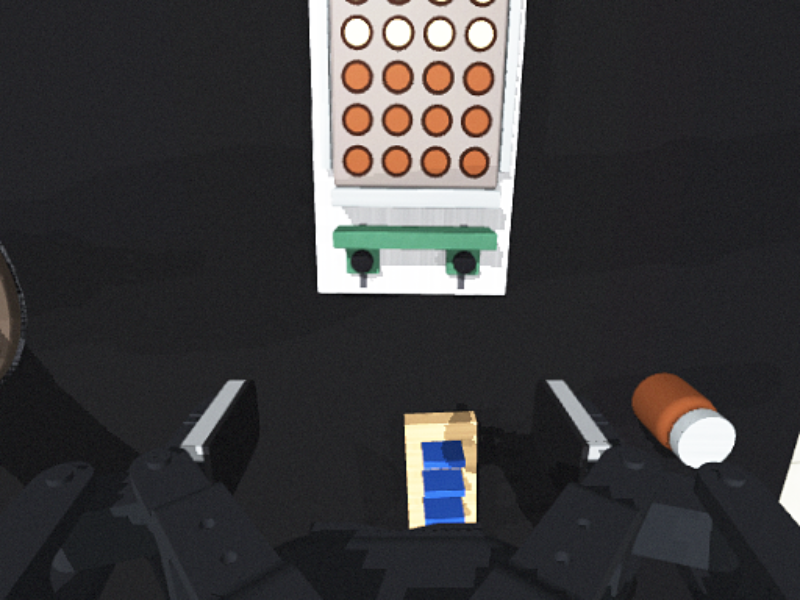

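The wrist view shows world +y up. The fence (native ~(265,152)) and bar (~(265,126)) are parallel to the world x axis to within about a degree, and the rack's three spacers are at (283,290..327). Next I'll look closer, straight above the gap.

```bash
python3 -m handwheel '[[[0.1,-0.4,-0.8],0,-1],[[0.1,-0.4,-0.8],0,-1],[[0.1,-0.4,-0.8],0,-1],[[0.1,-0.4,-0.8],0,-1],[[0.1,-0.4,-0.8],0,-1]]' >/dev/null
python3 -m handwheel '[[[0,0,0],0,-1],[[0,0,0],0,-1],[[0,0,0],0,-1],[[0,0,0],0,-1],[[0,0,0],0,-1]]'
python3 - <<'E'
from h import *
k,d,R,t=K('wrist');print(-R.T@t)
im=robot.get_image('wrist');cv2.imwrite('pics/w2n.png',im)
for th in ['fence','mould','spacer0','rack','wedge']:
    print(th,[(round(o['score'],2),np.round(o['centre']).tolist()) for o in robot.find_in('wrist',th)[:4]])
cv2.imwrite('pics/w2.png',cv2.resize(im,(800,600)))
np.savez('cam2.npz',k=k,d=d,R=R,t=t)
E
```

```text
time_s: 3.55
tcp_pos: [0.514, -0.0089, 0.1726]
tcp_rot: [0.0, 0.709, 0.705, 0.001]
ft_force: [-0.4, -0.1, -0.4]
finger_gap: 0.999
grip_force: 0.0
[0.51393639 0.06553237 0.31507216]
fence [(0.78, [118.0, 253.0]), (0.31, [330.0, 278.0])]
mould [(0.75, [40.0, 256.0])]
spacer0 [(0.93, [311.0, 281.0]), (0.47, [42.0, 257.0])]
rack [(0.86, [295.0, 275.0])]
wedge [(0.39, [330.0, 279.0])]
```

View pics/w2.png

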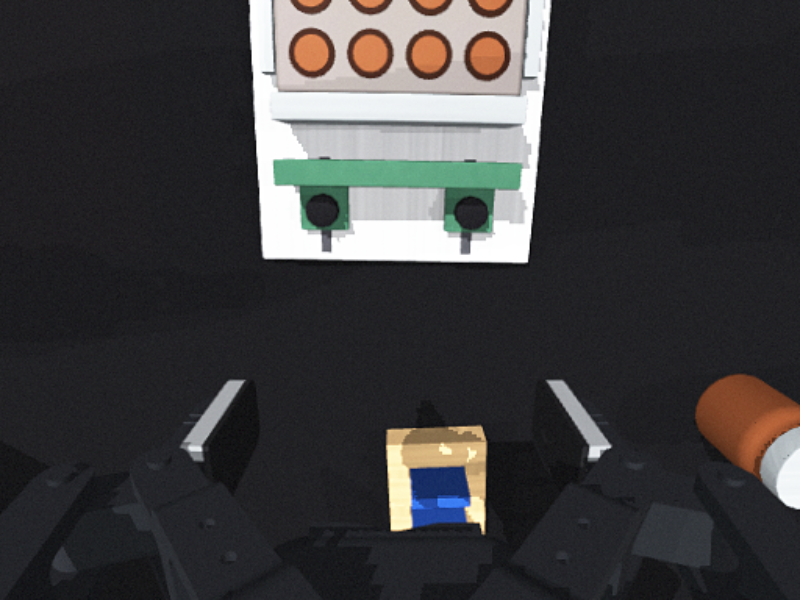

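Run:
```python
from h import *
z=np.load('cam2.npz');k,d,R,t=[z[i] for i in 'kdRt']
def ry(uv,h):
    p=cv2.undistortPoints(np.array(uv,float).reshape(-1,1,2),k,d).reshape(-1,2);C=-R.T@t;D=np.c_[p,np.ones(len(p))]@R
    return C+D*((h-C[2])/D[:,2])[:,None]
im=cv2.imread('pics/w2n.png').astype(int)
for c in (190,265,320): print(c,[(r,*im[r,c]) for r in range(56,122)][:66:1] if c==265 else [(r,int(im[r,c].mean())) for r in range(74,106)])
hsv=cv2.cvtColor(im.astype(np.uint8),cv2.COLOR_BGR2HSV)
g=((hsv[...,0]>60)&(hsv[...,0]<95)&(hsv[...,1]>90)).astype(np.uint8);
T=[];B=[];cs=list(range(180,330,6))
for c in cs:
    r=np.where(g[90:122,c])[0]+90
    T.append(r.min()-.5);B.append(r.max()+.5)
print(T,B)
r=np.where(g[111])[0];print('x ext',r.min(),r.max())
w=ry([[c,v] for c,v in zip(cs,T)],.052);f=np.polyfit(w[:,0],w[:,1],1);print('fence face',f,np.polyval(f,.514))
print('fence ends',ry([[r.min()-.5,111],[r.max()+.5,111]],.052))
```

```text
190 [(74, 239), (75, 235), (76, 169), (77, 82), (78, 89), (79, 119), (80, 169), (81, 169), (82, 172), (83, 187), (84, 198), (85, 194), (86, 192), (87, 192), (88, 195), (89, 187), (90, 255), (91, 255), (92, 255), (93, 254), (94, 254), (95, 254), (96, 254), (97, 254), (98, 254), (99, 254), (100, 255), (101, 251), (102, 140), (103, 135), (104, 131), (105, 133)]
265 [(56, np.int64(186), np.int64(188), np.int64(196)), (57, np.int64(186), np.int64(191), np.int64(200)), (58, np.int64(155), np.int64(160), np.int64(169)), (59, np.int64(145), np.int64(145), np.int64(152)), (60, np.int64(236), np.int64(233), np.int64(229)), (61, np.int64(250), np.int64(248), np.int64(244)), (62, np.int64(248), np.int64(246), np.int64(243)), (63, np.int64(245), np.int64(243), np.int64(239)), (64, np.int64(244), np.int64(242), np.int64(238)), (65, np.int64(243), np.int64(242), np.int64(239)), (66, np.int64(243), np.int64(240), np.int64(238)), (67, np.int64(243), np.int64(241), np.int64(237)), (68, np.int64(242), np.int64(241), np.int64(236)), (69, np.int64(244), np.int64(243), np.int64(238)), (70, np.int64(244), 
[... 3407 characters left out ...]
at64(103.5), np.float64(103.5), np.float64(103.5), np.float64(103.5)] [np.float64(117.5), np.float64(117.5), np.float64(121.5), np.float64(121.5), np.float64(121.5), np.float64(121.5), np.float64(121.5), np.float64(121.5), np.float64(118.5), np.float64(118.5), np.float64(118.5), np.float64(118.5), np.float64(118.5), np.float64(118.5), np.float64(118.5), np.float64(119.5), np.float64(119.5), np.float64(119.5), np.float64(121.5), np.float64(121.5), np.float64(121.5), np.float64(121.5), np.float64(121.5), np.float64(119.5), np.float64(120.5)]
x ext 176 332
fence face [-0.02027063  0.07380985] 0.06339074436779453
fence ends [[0.44900815 0.05703405 0.052     ]
 [0.58188755 0.05639078 0.052     ]]
```

```bash
python3 -m handwheel '[[[0,0.9,0],0,-1],[[0,0.9,0],0,-1],[[0,0.9,0],0,-1],[[0,0.9,0],0,-1],[[0,0.9,0],0,-1]]' >/dev/null
python3 -m handwheel '[[[0,0.9,0],0,-1],[[0,0.9,0],0,-1],[[0,0.9,0],0,-1],[[0,0,0],0,-1],[[0,0,0],0,-1]]'
python3 - <<'E'
from h import *
k,d,R,t=K('wrist');print(-R.T@t)
im=robot.get_image('wrist');cv2.imwrite('pics/w3n.png',im)
np.savez('cam3.npz',k=k,d=d,R=R,t=t)
cv2.imwrite('pics/w3.png',cv2.resize(im[20:220,130:390],(780,600),interpolation=cv2.INTER_CUBIC))
E
```

```text
time_s: 4.68
tcp_pos: [0.5128, 0.208, 0.1711]
tcp_rot: [-0.0, 0.708, 0.706, -0.0]
ft_force: [-0.6, -1.5, 0.5]
finger_gap: 1.0
grip_force: 0.0
[0.51298928 0.28260042 0.31349761]
```

View pics/w3.png

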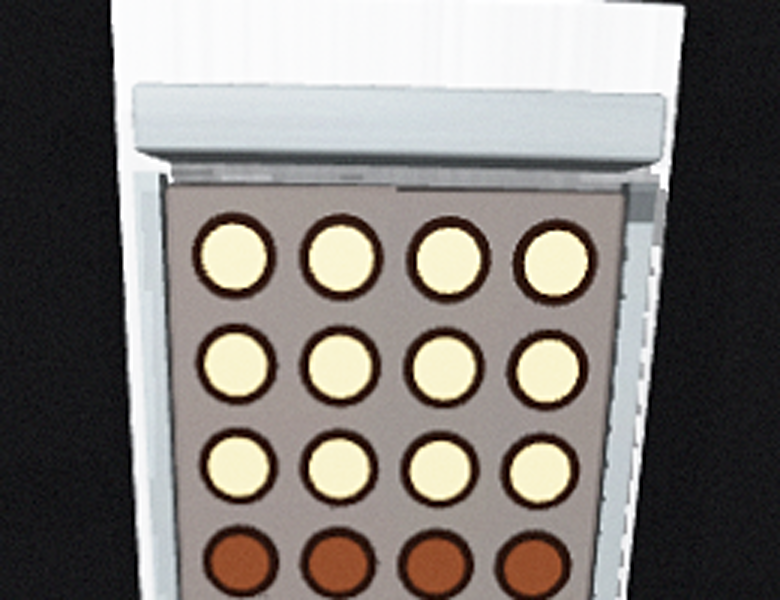

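Run:
```python
from h import *
def L(n):
    z=np.load(n);return [z[i] for i in 'kdRt']
def ry(c,uv,h):
    k,d,R,t=c
    p=cv2.undistortPoints(np.array(uv,float).reshape(-1,1,2),k,d).reshape(-1,2);C=-R.T@t;D=np.c_[p,np.ones(len(p))]@R
    return (C+D*((h-C[2])/D[:,2])[:,None])[0]
c3=L('cam3.npz');c2=L('cam2.npz')
im=cv2.imread('pics/w3n.png').astype(int)
for c in (220,263,310): print(c,[(r,int(im[r,c].mean())) for r in range(45,88)])
for row in (74,75): print('stop base',ry(c3,[263,row],.012))
for row in (81.5,82.5): print('mould end',ry(c3,[263,row],.038))
for c,a,b in((190,76.2,101.8),(265,77.0,102.6),(320,78.2,103.6)): 
    p,q=ry(c2,[c,a],.052),ry(c2,[c,b],.052);print('bar',p,'fence',q,p[1]-q[1])
print('bar back',ry(c2,[265,59.4],.052),'fence back',ry(c2,[265,119.3],.052))
print('bar base',ry(c2,[265,80.6],.012))
```

```text
220 [(45, 250), (46, 251), (47, 245), (48, 225), (49, 220), (50, 228), (51, 225), (52, 228), (53, 224), (54, 221), (55, 223), (56, 223), (57, 223), (58, 218), (59, 218), (60, 216), (61, 215), (62, 216), (63, 219), (64, 218), (65, 214), (66, 215), (67, 215), (68, 212), (69, 186), (70, 137), (71, 89), (72, 67), (73, 66), (74, 93), (75, 143), (76, 164), (77, 160), (78, 165), (79, 174), (80, 146), (81, 81), (82, 135), (83, 154), (84, 154), (85, 158), (86, 156), (87, 156)]
263 [(45, 250), (46, 250), (47, 252), (48, 229), (49, 208), (50, 216), (51, 225), (52, 225), (53, 221), (54, 222), (55, 220), (56, 220), (57, 221), (58, 217), (59, 220), (60, 214), (61, 220), (62, 215), (63, 216), (64, 218), (65, 216), (66, 213), (67, 214), (68, 216), (69, 205), (70, 176), (71, 120), (72, 76), (73, 69), (74, 61), (75, 118), (76, 160), (77, 166), (78, 167), (79, 161), (80, 161), (81, 140), (82, 81), (83, 73), (84, 148), (85, 158), (86, 156), (87, 152)]
310 [(45, 248), (46, 249), (47, 249), (48, 250), (49, 235), (50, 191), (51, 206), (52, 213), (53, 211), (54, 213), (55, 214), (56, 216), (57, 214), (58, 2
[... 236 characters left out ...]
, 156), (81, 157), (82, 143), (83, 94), (84, 126), (85, 151), (86, 154), (87, 149)]
stop base [0.52247044 0.30583603 0.012     ]
stop base [0.52247537 0.30494295 0.012     ]
mould end [0.52168702 0.29768406 0.038     ]
mould end [0.52169166 0.29685939 0.038     ]
bar [0.46292786 0.08481034 0.052     ] fence [0.46176983 0.06441099 0.052     ] 0.020399348395144706
bar [0.52453786 0.0836756  0.052     ] fence [0.52464345 0.06328081 0.052     ] 0.020394788439390854
bar [0.56988505 0.08276557 0.052     ] fence [0.57091761 0.06243629 0.052     ] 0.020329276524407996
bar back [0.52447249 0.09727851 0.052     ] fence back [0.52471932 0.04954638 0.052     ]
bar base [0.52616604 0.08318222 0.012     ]
```

The crop shows the mould end (row ~186) about 7 mm short of the stop base (row ~163). The current gap is about 20.5 mm, so the home gap is about 27 mm. That calls for one spacer, leaving about 19 mm, which is inside 12–20. Next I'll look at the rack.

```bash
python3 -m handwheel '[[[0.05,-0.93,0.2],0,-1],[[0.05,-0.93,0.2],0,-1],[[0.05,-0.93,0.2],0,-1],[[0.05,-0.93,0.2],0,-1],[[0.05,-0.93,0.2],0,-1]]' >/dev/null
python3 -m handwheel '[[[0.05,-0.93,0.2],0,-1],[[0.05,-0.93,0.2],0,-1],[[0.05,-0.93,0.2],0,-1],[[0.05,-0.93,0.2],0,-1],[[0.05,-0.93,0.2],0,-1]]' >/dev/null
python3 -m handwheel '[[[0.05,-0.93,0.2],0,-1],[[0.05,-0.93,0.2],0,-1],[[0,0,0],0,-1],[[0,0,0],0,-1],[[0,0,0],0,-1]]'
python3 - <<'E'
from h import *
k,d,R,t=K('wrist');print(-R.T@t)
im=robot.get_image('wrist');cv2.imwrite('pics/w4n.png',im)
np.savez('cam4.npz',k=k,d=d,R=R,t=t)
for th in ['spacer0','rack','wedge']:
    for o in robot.outline_of('wrist',th)[:4]:
        m=o['region'].astype(np.uint8);ys,xs=np.where(m);print(th,round(o['score'],2),np.round(o['centre'],1),xs.min(),xs.max(),ys.min(),ys.max(),np.round(cv2.boxPoints(cv2.minAreaRect(np.c_[xs,ys].astype(np.float32))),1).tolist())
cv2.imwrite('pics/w4.png',cv2.resize(im[140:340,150:410],(780,600),interpolation=cv2.INTER_CUBIC))
E
```

```text
time_s: 5.98
tcp_pos: [0.5306, -0.1292, 0.2432]
tcp_rot: [-0.0, 0.71, 0.704, 0.0]
ft_force: [0.1, -0.7, 0.5]
finger_gap: 1.0
grip_force: 0.0
[ 0.53113256 -0.05467958  0.38565576]
spacer0 0.79 [213.1 262.3] 249 282 206 223 [[249.0, 206.0], [282.0, 206.0], [282.0, 223.0], [249.0, 223.0]]
spacer0 0.65 [240.9 265.7] 251 282 232 248 [[251.0, 232.0], [282.0, 232.0], [282.0, 248.0], [251.0, 248.0]]
spacer0 0.56 [186.2 262. ] 248 280 182 194 [[248.0, 182.0], [280.0, 182.0], [280.0, 194.0], [248.0, 194.0]]
rack 0.98 [207.4 261.9] 234 292 161 285 [[233.5, 162.6999969482422], [291.79998779296875, 160.10000610351562], [297.3999938964844, 282.70001220703125], [239.10000610351562, 285.29998779296875]]
wedge 0.85 [282.9 265.8] 248 290 259 301 [[248.0, 259.0], [290.0, 259.0], [290.0, 301.0], [248.0, 301.0]]
```

View pics/w4.png

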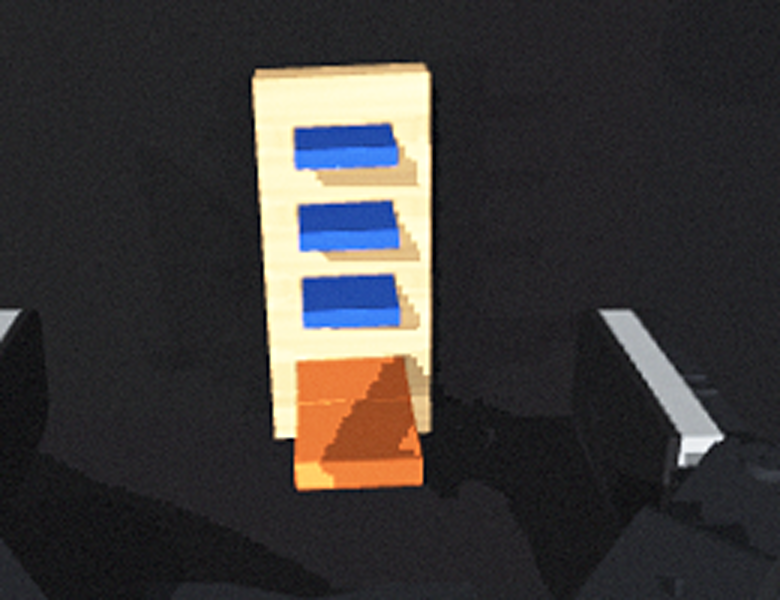

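Run:
```python
from h import *
from scipy.optimize import least_squares
z=np.load('cam4.npz');k,d,R,t=[z[i] for i in 'kdRt']
def pr(X): return cv2.projectPoints(np.array(X,float),cv2.Rodrigues(R)[0],t,k,d)[0].reshape(-1,2)
def box(cx,cy,w,y1,y0,h): return [[-w/2,cy+y1,h],[w/2,cy+y1,h],[-w/2,cy+y0,h],[w/2,cy+y0,h]]
G={'rack':(box(0,0,.072,.085,-.085,.021),[(255,78),(428,73),(274,438),(431,432)]),
'A':(box(0,.06,.04,.004,-.004,.054),[(295,148),(398,147),(296,168),(399,163)]),
'B':(box(0,.026,.04,.004,-.004,.054),[(299,232),(398,226),(301,250),(399,246)]),
'C':(box(0,-.008,.04,.004,-.004,.054),[(303,309),(399,305),(304,328),(400,324)]),
'W':(box(0,-.052,.048,.0045,-.0075,.096),[(296,462),(421,458),(296,490),(423,485)])}
def tf(P,p):
    c,s=np.cos(p[2]),np.sin(p[2]);P=np.array(P);return np.c_[p[0]+c*P[:,0]-s*P[:,1],p[1]+s*P[:,0]+c*P[:,1],P[:,2]]
def fit(ks):
    P=sum([G[q][0] for q in ks],[]);U=np.array(sum([G[q][1] for q in ks],[]))/3.+[149.67,139.67]
    r=least_squares(lambda p:(pr(tf(P,p))-U).ravel(),[.53,-.2,0],loss='soft_l1');return r.x,np.sqrt(2*r.cost/len(U))
for ks in (list(G),['rack'],['A'],['B'],['C'],['W']):
    p,e=fit(ks);print(ks,np.round(p,4),round(e,2))
p,_=fit(list(G))
for n,y in(('A',.06),('B',.026),('C',-.008),('W',-.052)):print(n,np.round(tf([[0,y,0]],p),4))
```

```text
['rack', 'A', 'B', 'C', 'W'] [ 0.5463 -0.2159  0.0317] 0.7
['rack'] [ 0.5462 -0.2168  0.0317] 0.51
['A'] [ 0.5459 -0.2162  0.0238] 0.55
['B'] [ 0.5467 -0.2159  0.047 ] 0.56
['C'] [ 0.5463 -0.2159  0.0376] 0.52
['W'] [ 0.5461 -0.2147  0.0324] 0.41
A [[ 0.5444 -0.1559  0.    ]]
B [[ 0.5454 -0.1899  0.    ]]
C [[ 0.5465 -0.2239  0.    ]]
W [[ 0.5479 -0.2679  0.    ]]
```

The crop shows the three blue tops at rows ~157, 238 and 316, and the wedge handle top at ~475. The rack fit agrees with all of them within 1 mm. Now descending to the spacer nearest the jig.

```bash
python3 -m handwheel '[[[0.46,-0.89,-0.4],0.46,-1],[[0,0,-1],0,-1],[[0,0,-1],0,-1],[[0,0,-1],0,-1],[[0,0,-1],0,-1]]' >/dev/null
python3 -m handwheel '[[[0,0,-0.8],0,-1],[[0,0,-0.6],0,-1],[[0,0,0],0,-1],[[0,0,0],0,-1],[[0,0,0],0,-1]]'
python3 -c "
from h import *
s=robot.sense();print(s['tcp_pos'],s['tcp_rot'])"
```

```text
time_s: 7.02
tcp_pos: [0.5457, -0.1553, 0.0704]
tcp_rot: [0.001, 0.695, 0.719, 0.0]
ft_force: [0.8, -0.1, 0.4]
finger_gap: 0.998
grip_force: 0.0
[ 0.54574504 -0.1553374   0.07038499] [5.46636025e-04 6.94745613e-01 7.19255266e-01 3.11260412e-04]
```

```bash
python3 -m handwheel '[[[-0.04,-0.02,-0.4],0,-1],[[0,0,-0.38],0,-1],[[0,0,0],0,-1],[[0,0,0],0,1],[[0,0,0],0,1]]' >/dev/null
python3 -m handwheel '[[[0,0,0],0,1],[[0,0,0],0,1],[[0,0,0],0,1],[[0,0,0],0,1],[[0,0,0],0,1]]'
python3 -m handwheel '[[[0,0,0],0,1],[[0,0,0],0,1],[[0,0,0],0,1],[[0,0,0],0,1],[[0,0,0],0,1]]'
```

```text
time_s: 7.85
tcp_pos: [0.5442, -0.1563, 0.0469]
tcp_rot: [0.001, 0.695, 0.719, 0.0]
ft_force: [-1.4, 0.4, 7.6]
finger_gap: 0.432
grip_force: 59.0
time_s: 8.27
tcp_pos: [0.5443, -0.1563, 0.0469]
tcp_rot: [0.001, 0.695, 0.719, 0.0]
ft_force: [-1.2, -0.4, 8.6]
finger_gap: 0.432
grip_force: 59.0
```

```bash
python3 -m handwheel '[[[0,0,0.5],0,1],[[0,0,0.9],0,1],[[0,0,0.9],0,1],[[0,0,0.9],0,1],[[-0.12,0.97,0],-0.08,1]]' >/dev/null
python3 -m handwheel '[[[-0.12,0.97,0],-0.08,1],[[-0.12,0.97,0],-0.08,1],[[-0.12,0.97,0],-0.08,1],[[-0.12,0.97,0],-0.08,1],[[-0.12,0.97,0],-0.08,1]]' >/dev/null
python3 -m handwheel '[[[-0.12,0.97,0],-0.08,1],[[-0.12,0.97,0],-0.08,1],[[0,0,0],0,1],[[0,0,0],0,1],[[0,0,0],0,1]]'
python3 - <<'E'
from h import *
s=robot.sense();print(s['tcp_pos'],s['tcp_rot'],s['finger_gap'])
im=robot.get_image('wrist');k,d,R,t=K('wrist');np.savez('cam5.npz',k=k,d=d,R=R,t=t)
cv2.imwrite('pics/w5n.png',im);cv2.imwrite('pics/w5.png',cv2.resize(im[184:384,126:386],(780,600),interpolation=cv2.INTER_CUBIC))
E
```

```text
time_s: 9.52
tcp_pos: [0.5151, 0.0763, 0.1422]
tcp_rot: [0.0, 0.715, 0.699, 0.0]
ft_force: [-0.2, -1.1, -0.4]
finger_gap: 0.428
grip_force: 60.4
[0.51510492 0.07634298 0.14216601] [2.65322556e-04 7.14697466e-01 6.99433672e-01 3.65436990e-05] 0.42828006167903243
```

View pics/w5.png

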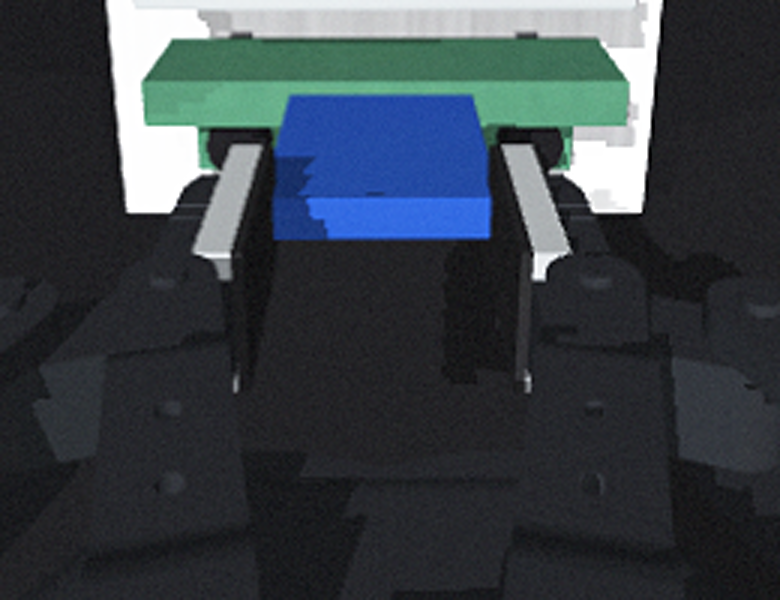

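Run:
```python
from h import *
z=np.load('cam5.npz');k,d,R,t=[z[i] for i in 'kdRt']
def ry(u,v,h):
    p=cv2.undistortPoints(np.array([[[u/3+125.67,v/3+183.67]]],float),k,d).reshape(2);C=-R.T@t;D=np.r_[p,1]@R;return np.round(C+D*((h-C[2])/D[2]),4)
for n,a in dict(botL=(289,96,.1013),botR=(473,96,.1013),topfL=(275,197,.1493),topfR=(490,197,.1493),topbL=(275,239,.1493),topbR=(490,239,.1493),fenceTopL=(144,81,.052),fenceTopR=(627,80,.052),fbL=(146,125,.052),fbR=(628,125,.052),faceL=(171,40,.012),faceR=(601,40,.012),bar=(380,8,.052)).items(): print(n,ry(*a))
```

```text
botL [0.4951 0.0784 0.1013]
botR [0.5349 0.0775 0.1013]
topfL [0.4975 0.0793 0.1493]
topfR [0.5331 0.0785 0.1493]
topbL [0.497  0.0715 0.1493]
topbR [0.5332 0.0706 0.1493]
fenceTopL [0.4498 0.0643 0.052 ]
fenceTopR [0.5821 0.0615 0.052 ]
fbL [0.449  0.0513 0.052 ]
fbR [0.5831 0.0481 0.052 ]
faceL [0.4482 0.0631 0.012 ]
faceR [0.5842 0.06   0.012 ]
bar [0.5149 0.0836 0.052 ]
```

Spacer held upright, its section y 0.071–0.079 between the fence face (0.063) and the bar (0.084). It's lined up with the gap, so I'll lower it with a small +y bias.

```bash
python3 -m handwheel '[[[0,0.09,-0.5],0,1],[[0,0,-0.8],0,1],[[0,0,-0.8],0,1],[[0,0,-0.4],0,1],[[0,0,0],0,1]]' 
python3 -m handwheel '[[[0,0,-0.1],0,1],[[0,0,-0.1],0,1],[[0,0,-0.1],0,1],[[0,0,-0.1],0,1],[[0,0,0],0,1]]'
```

```text
time_s: 9.98
tcp_pos: [0.5135, 0.0776, 0.0648]
tcp_rot: [-0.001, 0.716, 0.699, -0.002]
ft_force: [-0.9, 0.3, -0.2]
finger_gap: 0.424
grip_force: 60.4
time_s: 10.4
tcp_pos: [0.5151, 0.0796, 0.0549]
tcp_rot: [0.0, 0.715, 0.699, 0.0]
ft_force: [0.2, -0.0, -0.3]
finger_gap: 0.423
grip_force: 60.4
```

```bash
python3 -m handwheel '[[[0,0.02,-0.03],0,1],[[0,0.02,-0.03],0,1],[[0,0,0],0,1],[[0,0,0],0,1],[[0,0,0],0,1]]'
```

```text
time_s: 10.82
tcp_pos: [0.5151, 0.0808, 0.0532]
tcp_rot: [0.0, 0.715, 0.699, 0.0]
ft_force: [0.9, -0.7, -0.1]
finger_gap: 0.426
grip_force: 60.4
```

```bash
python3 -m handwheel '[[[0,0.02,-0.03],0,1],[[0,0,-0.02],0,1],[[0,0,0],0,1],[[0,0,0],0,1],[[0,0,0],0,1]]'
```

```text
time_s: 11.23
tcp_pos: [0.5153, 0.0811, 0.0528]
tcp_rot: [-0.0, 0.715, 0.699, 0.001]
ft_force: [-5.2, -1.2, 19.1]
finger_gap: 0.427
grip_force: 62.7
```

```bash
python3 -m handwheel '[[[0,0,0.03],0,1],[[0,0,0],0,-1],[[0,0,0],0,-1],[[0,0,0],0,-1],[[0,0,0],0,-1]]'
python3 -m handwheel '[[[0,0,0.4],0,-1],[[0,0,0.9],0,-1],[[0,0,0.9],0,-1],[[0,-1,0.9],0,-1],[[0,-1,0],0,-1]]'
python3 -m handwheel '[[[0,0,0],0,-1],[[0,0,0],0,-1],[[0,0,0],0,-1],[[0,0,0],0,-1],[[0,0,0],0,-1]]'
python3 - <<'E'
from h import *
im=robot.get_image('wrist');k,d,R,t=K('wrist');np.savez('cam6.npz',k=k,d=d,R=R,t=t);print(-R.T@t)
cv2.imwrite('pics/w6n.png',im);cv2.imwrite('pics/w6.png',cv2.resize(im[20:220,126:386],(780,600),interpolation=cv2.INTER_CUBIC))
E
```

```text
time_s: 11.65
tcp_pos: [0.5149, 0.0815, 0.0523]
tcp_rot: [-0.0, 0.715, 0.7, -0.0]
ft_force: [0.7, 0.1, -0.1]
finger_gap: 0.96
grip_force: 0.0
time_s: 12.07
tcp_pos: [0.5178, 0.0223, 0.1496]
tcp_rot: [0.002, 0.713, 0.701, 0.003]
ft_force: [1.3, -1.1, 0.6]
finger_gap: 1.0
grip_force: 0.0
time_s: 12.48
tcp_pos: [0.5147, 0.0225, 0.1449]
tcp_rot: [-0.0, 0.714, 0.7, -0.0]
ft_force: [0.2, 0.3, -0.0]
finger_gap: 0.997
grip_force: 0.0
[0.51633506 0.09691736 0.28744867]
```

View pics/w6.png

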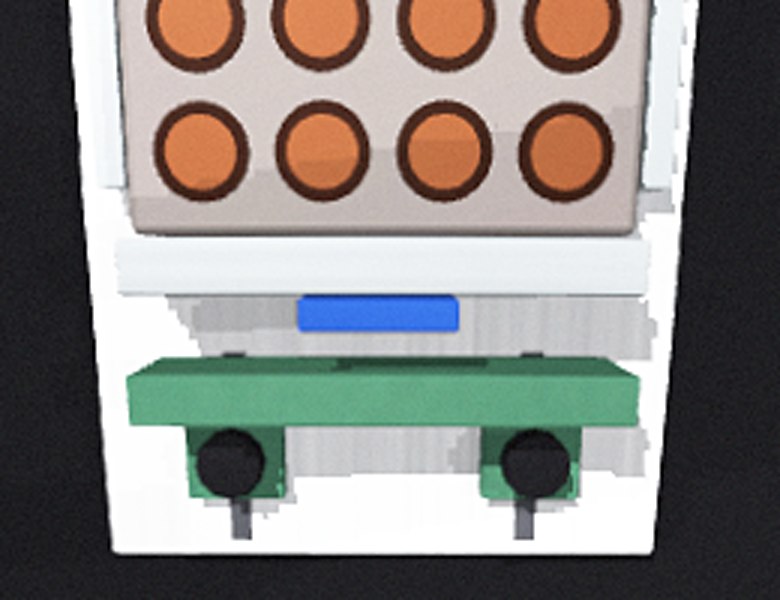

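```bash
python3 - <<'E'
from h import *
z=np.load('cam6.npz');k,d,R,t=[z[i] for i in 'kdRt']
def ry(u,v,h):
    p=cv2.undistortPoints(np.array([[[u/3+125.67,v/3+19.67]]],float),k,d).reshape(2);C=-R.T@t;D=np.r_[p,1]@R;return np.round(C+D*((h-C[2])/D[2]),4)
for n,a in dict(sL=(299,331,.06),sR=(459,331,.06),sLt=(300,296,.06),sRt=(459,297,.06),fL=(128,376,.052),fM=(380,377,.052),fR=(638,378,.052),barM=(380,295,.052),barL=(118,292,.052),barR=(648,295,.052)).items(): print(n,ry(*a))
E
python3 -m handwheel '[[[0.11,-0.97,0],0.06,-1],[[0.11,-0.97,0],0.06,-1],[[0.11,-0.97,0],0.06,-1],[[0.11,-0.97,0],0.06,-1],[[0.11,-0.97,0],0.06,-1]]' >/dev/null
python3 -m handwheel '[[[0.11,-0.97,0],0.06,-1],[[0.11,-0.97,0],0.06,-1],[[0.11,-0.97,0],0.06,-1],[[0.11,-0.97,0],0.06,-1],[[0.11,-0.97,0],0.06,-1]]' >/dev/null
python3 -m handwheel '[[[0,0,0],0,-1],[[0,0,-0.5],0,-1],[[0,0,-0.5],0,-1],[[0,0,0],0,-1],[[0,0,0],0,-1]]'
```

```text
sL [0.4953 0.0756 0.06  ]
sR [0.5348 0.0748 0.06  ]
sLt [0.4959 0.084  0.06  ]
sRt [0.5348 0.083  0.06  ]
fL [0.4494 0.0643 0.052 ]
fM [0.515  0.0626 0.052 ]
fR [0.5821 0.0612 0.052 ]
barM [0.5154 0.0834 0.052 ]
barL [0.4489 0.0858 0.052 ]
barR [0.5835 0.0823 0.052 ]
time_s: 13.78
tcp_pos: [0.5476, -0.2687, 0.1148]
tcp_rot: [-0.001, 0.696, 0.718, -0.0]
ft_force: [0.0, 0.1, 0.5]
finger_gap: 1.004
grip_force: 0.0
```

```bash
python3 -m handwheel '[[[0,0,-0.6],0,-1],[[0,0,-0.6],0,-1],[[0,0,-0.6],0,-1],[[0,0,0],0,-1],[[0,0,0],0,1]]' 
python3 -m handwheel '[[[0,0,0],0,1],[[0,0,0],0,1],[[0,0,0],0,1],[[0,0,0],0,1],[[0,0,0],0,1]]'
python3 -m handwheel '[[[0,0,0.4],0,1],[[0,0,0.8],0,1],[[0,0,0.9],0,1],[[0,0,0.9],0,1],[[0,0,0],0,1]]'
```

```text
time_s: 14.2
tcp_pos: [0.548, -0.2693, 0.0618]
tcp_rot: [-0.0, 0.696, 0.718, -0.0]
ft_force: [0.2, 0.1, 0.4]
finger_gap: 0.882
grip_force: 0.0
time_s: 14.62
tcp_pos: [0.5489, -0.2702, 0.0632]
tcp_rot: [0.001, 0.696, 0.718, 0.001]
ft_force: [0.0, -0.4, 6.1]
finger_gap: 0.55
grip_force: 60.9
time_s: 15.03
tcp_pos: [0.5505, -0.2717, 0.158]
tcp_rot: [0.004, 0.696, 0.718, 0.002]
ft_force: [0.7, -0.5, 0.1]
finger_gap: 0.551
grip_force: 63.5
```

```bash
python3 -m handwheel '[[[-0.1,0.94,0],-0.05,1],[[-0.1,0.94,0],-0.05,1],[[-0.1,0.94,0],-0.05,1],[[-0.1,0.94,0],-0.05,1],[[-0.1,0.94,0],-0.05,1]]' >/dev/null
python3 -m handwheel '[[[-0.1,0.94,0],-0.05,1],[[-0.1,0.94,0],-0.05,1],[[-0.1,0.94,0],-0.05,1],[[-0.1,0.94,0],-0.05,1],[[-0.1,0.94,0],-0.05,1]]' >/dev/null
python3 -m handwheel '[[[-0.1,0.94,0],-0.05,1],[[-0.1,0.94,0],-0.05,1],[[0,0,0],0,1],[[0,0,0],0,1],[[0,0,0],0,1]]'
python3 - <<'E'
from h import *
s=robot.sense();print(s['tcp_pos'])
im=robot.get_image('wrist');k,d,R,t=K('wrist');np.savez('cam7.npz',k=k,d=d,R=R,t=t)
cv2.imwrite('pics/w7n.png',im);cv2.imwrite('pics/w7.png',cv2.resize(im[184:384,126:386],(780,600),interpolation=cv2.INTER_CUBIC))
E
```

```text
time_s: 16.28
tcp_pos: [0.5122, 0.0683, 0.1521]
tcp_rot: [0.0, 0.715, 0.699, 0.0]
ft_force: [0.3, 0.8, -0.6]
finger_gap: 0.55
grip_force: 63.5
[0.51218785 0.06826688 0.15212936]
```

View pics/w7.png

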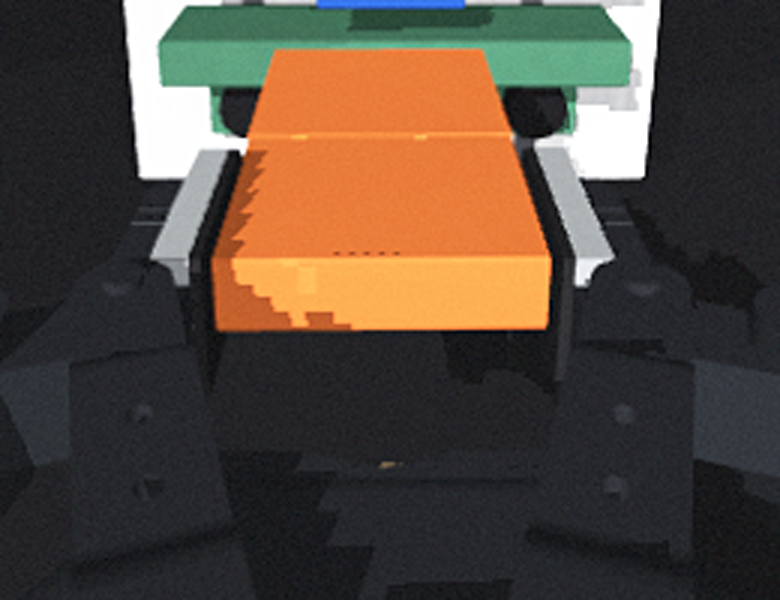

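Run:
```python
from h import *
z=np.load('cam7.npz');k,d,R,t=[z[i] for i in 'kdRt']
def ry(u,v,h):
    p=cv2.undistortPoints(np.array([[[u/3+125.67,v/3+183.67]]],float),k,d).reshape(2);C=-R.T@t;D=np.r_[p,1]@R;return np.round(C+D*((h-C[2])/D[2]),4)
for n,a in dict(bL=(275,50,.095),bR=(485,50,.095),mL=(247,133,.143),mR=(510,133,.143),tL=(215,257,.185),tR=(549,257,.185),tbL=(217,329,.185),tbR=(549,328,.185),fL=(161,42,.052),fR=(630,41,.052),faceL=(188,6,.012),faceR=(601,6,.012)).items(): print(n,ry(*a))
```

```text
bL [0.4876 0.0755 0.095 ]
bR [0.5363 0.0744 0.095 ]
mL [0.4879 0.0758 0.143 ]
mR [0.5356 0.0747 0.143 ]
tL [0.4894 0.0758 0.185 ]
tR [0.5353 0.0747 0.185 ]
tbL [0.4887 0.0641 0.185 ]
tbR [0.5357 0.0632 0.185 ]
fL [0.45   0.0642 0.052 ]
fR [0.5821 0.0614 0.052 ]
faceL [0.4494 0.0634 0.012 ]
faceR [0.5832 0.0603 0.012 ]
```

```bash
python3 -m handwheel '[[[0.1,-0.05,-0.4],0,1],[[0,0,-0.5],0,1],[[0,0,-0.5],0,1],[[0,0,0],0,1],[[0,0,0],0,1]]' 
python3 -m handwheel '[[[0,0,-0.1],0,1],[[0,0,-0.1],0,1],[[0,0,-0.1],0,1],[[0,0,0],0,1],[[0,0,0],0,1]]'
```

```text
time_s: 16.75
tcp_pos: [0.5146, 0.0659, 0.1087]
tcp_rot: [-0.0, 0.715, 0.699, -0.001]
ft_force: [0.1, -0.1, -0.7]
finger_gap: 0.548
grip_force: 63.5
time_s: 17.17
tcp_pos: [0.5151, 0.0674, 0.1006]
tcp_rot: [0.0, 0.715, 0.699, 0.0]
ft_force: [0.3, -0.4, -0.6]
finger_gap: 0.547
grip_force: 63.6
```

```bash
python3 -m handwheel '[[[0,0.02,-0.07],0,1],[[0,0.02,-0.07],0,1],[[0,0.02,-0.07],0,1],[[0,0,0],0,1],[[0,0,0],0,1]]'
python3 -m handwheel '[[[0,0.02,-0.07],0,1],[[0,0.02,-0.07],0,1],[[0,0.02,-0.07],0,1],[[0,0,0],0,1],[[0,0,0],0,1]]'
```

```text
time_s: 17.58
tcp_pos: [0.5154, 0.0692, 0.0942]
tcp_rot: [0.0, 0.715, 0.699, 0.0]
ft_force: [2.1, 1.2, -2.9]
finger_gap: 0.55
grip_force: 63.5
time_s: 18.0
tcp_pos: [0.5152, 0.0711, 0.0878]
tcp_rot: [0.0, 0.715, 0.699, 0.0]
ft_force: [2.4, 1.9, -2.1]
finger_gap: 0.552
grip_force: 63.5
```

```bash
python3 -m handwheel '[[[0,0.02,-0.07],0,1],[[0,0.02,-0.07],0,1],[[0,0.02,-0.07],0,1],[[0,0,0],0,1],[[0,0,0],0,1]]'
```

```text
time_s: 18.42
tcp_pos: [0.5151, 0.073, 0.0815]
tcp_rot: [-0.0, 0.715, 0.699, 0.0]
ft_force: [2.0, 3.4, -1.0]
finger_gap: 0.553
grip_force: 63.6
```

```bash
python3 -m handwheel '[[[0,0.015,-0.05],0,1],[[0,0.015,-0.05],0,1],[[0,0,0],0,1],[[0,0,0],0,1],[[0,0,0],0,1]]'
```

```text
time_s: 18.83
tcp_pos: [0.5151, 0.0738, 0.0787]
tcp_rot: [-0.0, 0.715, 0.699, 0.0]
ft_force: [1.4, 3.0, 2.1]
finger_gap: 0.553
grip_force: 64.0
```

```bash
python3 -m handwheel '[[[0,0.01,-0.04],0,1],[[0,0.01,-0.04],0,1],[[0,0,0],0,1],[[0,0,0],0,1],[[0,0,0],0,1]]'
```

```text
time_s: 19.25
tcp_pos: [0.5153, 0.0744, 0.0768]
tcp_rot: [-0.0, 0.715, 0.699, 0.0]
ft_force: [-1.2, 4.0, 9.9]
finger_gap: 0.548
grip_force: 64.9
```

```bash
python3 -m handwheel '[[[0,0.01,-0.03],0,1],[[0,0,0],0,1],[[0,0,0],0,1],[[0,0,0],0,1],[[0,0,0],0,1]]'
```

```text
time_s: 19.67
tcp_pos: [0.5154, 0.0744, 0.0764]
tcp_rot: [-0.0, 0.715, 0.699, 0.001]
ft_force: [-2.2, 2.3, 18.3]
finger_gap: 0.55
grip_force: 65.9
```

```bash
python3 -m handwheel '[[[0,0,-0.03],0,1],[[0,0,-0.03],0,1],[[0,0,0],0,1],[[0,0,0],0,1],[[0,0,0],0,1]]'
python3 - <<'E'
from h import *
im=robot.get_image('wrist');k,d,R,t=K('wrist');np.savez('cam8.npz',k=k,d=d,R=R,t=t)
cv2.imwrite('pics/w8n.png',im)
s=cv2.imread('pics/w8n.png')[60:384,126:386];cv2.imwrite('pics/w8.png',cv2.resize(s,(480,598)))
c=robot.get_image('scene');cv2.imwrite('pics/sc8n.png',c);a=cv2.resize(s,(480,598));b=cv2.resize(c[110:240,215:285],(320,598),interpolation=cv2.INTER_CUBIC)
cv2.imwrite('pics/c8.png',np.hstack([a,b]))
E
```

```text
time_s: 20.08
tcp_pos: [0.5157, 0.0746, 0.0757]
tcp_rot: [-0.0, 0.715, 0.699, 0.001]
ft_force: [-7.3, 3.0, 35.3]
finger_gap: 0.551
grip_force: 67.9
```

View pics/c8.png

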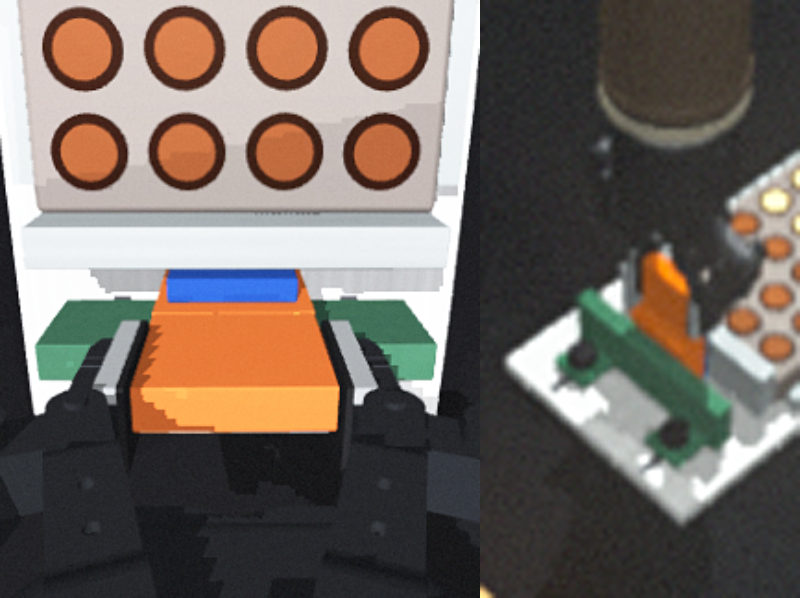

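Run:
```python
from h import *
z=np.load('cam8.npz');k,d,R,t=[z[i] for i in 'kdRt']
def ry(u,v,h):
    p=cv2.undistortPoints(np.array([[[u*260/480+125.7,v*324/598+59.7]]],float),k,d).reshape(2);C=-R.T@t;D=np.r_[p,1]@R;return np.round(C+D*((h-C[2])/D[2]),4)
for n,a in dict(bar=(235,268,.052),barback=(235,212,.052),sTopF=(235,281,.06),sTopB=(235,300,.06),mould_edge=(235,210,.038),wtop=(235,387,.1085),fence=(60,345,.052)).items(): print(n,ry(*a))
im=cv2.imread('pics/w8n.png').astype(int);print([(r,*im[r,253].tolist()) for r in range(200,226)])
print(robot.sense()['ft_force'],robot.sense()['tcp_pos'])
```

```text
bar [0.516  0.0904 0.052 ]
barback [0.5164 0.1085 0.052 ]
sTopF [0.516 0.089 0.06 ]
sTopB [0.5158 0.0828 0.06  ]
mould_edge [0.5164 0.1058 0.038 ]
wtop [0.5157 0.0821 0.1085]
fence [0.4575 0.0646 0.052 ]
[(200, 242, 240, 237), (201, 241, 239, 235), (202, 239, 237, 231), (203, 241, 239, 234), (204, 244, 245, 240), (205, 203, 188, 172), (206, 162, 86, 52), (207, 167, 71, 31), (208, 168, 75, 36), (209, 164, 73, 36), (210, 179, 80, 35), (211, 233, 114, 54), (212, 241, 123, 62), (213, 239, 124, 60), (214, 238, 121, 59), (215, 238, 119, 57), (216, 237, 120, 56), (217, 239, 120, 59), (218, 238, 121, 58), (219, 231, 108, 49), (220, 227, 110, 53), (221, 227, 104, 48), (222, 237, 111, 46), (223, 168, 101, 108), (224, 62, 114, 221), (225, 58, 127, 239)]
[-7.94191813  2.03056982 35.06335608] [0.51564277 0.07456495 0.07572851]
```

The view shows the wedge biting with the spacer flush between wedge and bar. The bar has moved 6.8 mm, which puts the mould home, and the downforce is steady at 35 N with the point about 7 mm off the floor. Handing in.

```bash
python3 -m handwheel '[[[0,0,0],0,1],[[0,0,0],0,1],[[0,0,0],0,1],[[0,0,0],0,1],[[0,0,0],0,1]]' && python3 -c "
from bench import robot
print(robot.finish_job())"
```

```text
time_s: 20.6
tcp_pos: [0.5156, 0.0746, 0.0757]
tcp_rot: [-0.0, 0.715, 0.699, 0.001]
ft_force: [-7.5, 3.3, 36.1]
finger_gap: 0.551
grip_force: 67.9
the job is handed in; nothing more can be done
None
```

I handed the job in at 20.6 s but got no verdict back: one spacer stands against the bar, the gripped wedge is pressed in at about 36 N with its point roughly 7 mm off the floor, and the bar moved 6.8 mm, so the mould should be home on its stop.

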